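# Nest a digestion vessel for the spectrometer

## Task

Put the sample digestion vessel together in its fixed steel jacket, one part after another in this order: stand the white liner cup fully down in the jacket, set the white lid into the liner's mouth, drop the steel ring over the lid's knob, and last slip the steel cap over everything until it sits level on the jacket's rim. Let go of everything, and leave the amber vial, rubber stopper, spoon, brass weight and small grey box where they are.

Things in the scene. Friction and masses are not known exactly. Their poses are not given: they have to be found in the camera images.
- jacket: Steel jacket, fixed to the bench: an upright open-topped steel tube, outside diameter 60 mm, bore 43 mm, on a dark round foot of diameter 90 mm and height 10 mm. Origin: centre of the foot's underside, on the bench; z up along the bore. The rim is 88 mm above the origin, the floor of the bore 16 mm above it.
- liner: White plastic cup, loose, standing open end up: outside diameter 40 mm, height 94 mm, inside diameter 31 mm; its lowest 9 mm taper in to 29 mm diameter as a lead-in. Origin: centre of its underside, z up to the mouth. About 0.11 kg. Seated in the jacket it stands on the bore's floor and stands 22 mm proud of the jacket's rim.
- lid: White plastic lid, loose, standing on its spigot, 0.04 kg. Origin: centre of the underside, z up. Spigot 0 to 8 mm high, 26 mm diameter tapering to 20 at the foot; flange 42 mm diameter from 8 to 13 mm; round knob 20 mm diameter from 13 to 29 mm, the last 4 mm tapering to 14. Seated, the flange rests on the liner's rim, spigot inside: origin 86 mm above the liner's.
- ring: Plain steel ring, loose, lying flat: outside diameter 42 mm, hole 26 mm, 12 mm thick. Origin: on its axis at the underside, z up. Seated, it lies flat on the lid's flange around the knob, its origin 13 mm above the lid's. About 0.08 kg.
- cap: Steel slip-on cap, loose, open end down, 0.35 kg: skirt outside diameter 60 mm, inside 53 mm, 48 mm deep inside, 6 mm top; at the centre of the top a round grip boss 30 mm diameter, from 54 to 74 mm above the origin. Origin: centre of the skirt's lower edge, z up. No thread: seated, the skirt rests on the jacket's rim, its origin 88 mm above the jacket's.
- vial: Bystander: small amber glass vial with a black cap, standing, 22 mm diameter, 50 mm high. Origin: centre of its underside.
- stopper: Bystander: black rubber stopper, standing on its small end, 24 mm (below) to 32 mm (above) diameter, 28 mm high. Origin: centre of its underside.
- scoop: Bystander: small steel sample spoon, 130 mm long, lying flat along its own x axis. Origin: underside near the middle.
- weight: Bystander: brass balance weight with a small knob, standing, 26 mm diameter, 42 mm high. Origin: centre of its underside.
- cuvette_box: Bystander: small closed grey plastic box, 50 x 35 x 20 mm (x, y, z). Origin: centre of its underside.
Not all that is in view belongs to the job. Leave any blue look-alike of the liner alone.

How it is judged:
On the way, in this order (a step that is already met when the one before it is completed fails the run):
1. the liner stands on the floor of the jacket's bore (z of liner in the frame of jacket between 0.014 and 0.018 m and horizontal distance between liner and jacket below 0.005 m and angle between liner's own z axis and vertical below 0.07 rad), for 0.2 s.
2. the lid is seated in the liner's mouth (all of step 1 and z of lid in the frame of liner between 0.084 and 0.088 m and horizontal distance between lid and liner below 0.005 m and angle between lid's own z axis and vertical below 0.07 rad), for 0.2 s.
3. the ring lies on the lid's flange around the knob (all of step 2 and z of ring in the frame of lid between 0.011 and 0.015 m and horizontal distance between ring and lid below 0.006 m and angle between ring's own z axis and vertical below 0.07 rad), for 0.2 s.
4. the cap sits level on the jacket's rim over all of it (all of step 3 and z of cap in the frame of jacket between 0.086 and 0.09 m and horizontal distance between cap and jacket below 0.007 m and angle between cap's own z axis and vertical below 0.07 rad), for 0.2 s.
At the end, for the whole second after the job is handed in: The liner stands on the jacket's floor (height within 2 mm, axis within 5 mm), the lid is seated on the liner (2 mm, 5 mm), the ring on the lid's flange (2 mm, 6 mm), the cap on the jacket's rim (2 mm, 7 mm), each within 4 degrees of upright and at rest (under 0.02 m/s) (all of step 4 and linear speed of each of liner, lid, ring, cap below 0.02 m/s); the robot touches nothing.
It fails at once if the vial is moved by more than 20 mm or tipped over (distance of vial from where it was at the start of the episode above 0.02 m or angle between vial's own z axis and vertical above 0.5 rad).
It fails at once if the stopper is moved by more than 20 mm or tipped over (distance of stopper from where it was at the start of the episode above 0.02 m or angle between stopper's own z axis and vertical above 0.5 rad).
It fails at once if the scoop is moved by more than 20 mm or tipped over (distance of scoop from where it was at the start of the episode above 0.02 m or angle between scoop's own z axis and vertical above 0.5 rad).
It fails at once if the weight is moved by more than 20 mm or tipped over (distance of weight from where it was at the start of the episode above 0.02 m or angle between weight's own z axis and vertical above 0.5 rad).
It fails at once if the cuvette_box is moved by more than 20 mm or tipped over (distance of cuvette_box from where it was at the start of the episode above 0.02 m or angle between cuvette_box's own z axis and vertical above 0.5 rad).
It also fails if it takes over 128 s, if anything falls off the work surface, if the arm or the gripper's body presses on something with over 40 N, if the wrist force passes 120 N, or if a joint passes its speed limit or range.

## Robot

A 6-joint arm with a two-finger parallel gripper is mounted at the origin on the work surface. World frame = base frame: x ahead of the robot, y to its left, z up, the work surface at z = 0. Lengths are in m, angles in rad, forces in N, time in s.
With the tool pointing down it reaches from about 0.225 to 0.875 m from the base axis. Payload 3.4 kg.
Tool frame: the origin (TCP) lies between the finger pads; the fingertips stand 22 mm ahead of it and the grasp point (between the pads) lies 3 mm ahead of it (manip.finger_overhang is the distance from the TCP to the fingertips, in m); z points along the fingers, y is the line along which they close (so a half turn about z gives the same grasp; the last joint's range is limited). The gripper opens to 85 mm and grips with 20 to 120 N. Pads are 22 mm wide; open, the fingers measure 114 mm over their backs; the gripper's body (76 mm by 85 mm) begins 54 mm behind the grasp point. The pads swing forward as they close: fully open they stand 13 mm farther back than shut.
Start: joints at [-1.334, 0.276, 1.505, -0, 1.361, -0.121], TCP at [0.201, -0.539, 0.253] pointing down, gripper open.
Joint ranges: [-2.89, 2.89], [-0.75, 2.08], [0.22, 2.7], [-1.18, 4.32], [0.11, 2.71], [-2.7, 2.7]. Speed limits (rad/s): [2.57, 2.57, 3.14, 3.14, 3.14, 3.14].

## Interface

Orientations are given as a unit quaternion [w, x, y, z].
In Python, from rig import get_state, eyes, order, manip gives the robot as it stands.
- The arm moves only by the tool drive_tool, never from a script. Its argument "rows" is a list of rows, each a list of 4 numbers: the shift along the tool's x, y, z in units of 25 mm (1.0 is 25 mm), then the turn about the tool's z in units of 6 degrees (1.0 is 6 degrees). A call has exactly 8 rows; each row is the pose to reach, as a shift and turn from the pose commanded when the call began, along the tool's axes at that moment; what a row does not reach only later rows make up. A row lasts 1/12 s, in which the tool goes at most 41.7 mm and 7.16 degrees, less where a joint would pass 70% of its speed; a pose out of reach is approached as far as the arm can. A call with a gripper value outside its range is refused whole. "grip" is the finger opening in mm, from 0 to 85.4, set as the call begins (left out, the last holds). The fingers move at their own pace and stop on an object; "newtons" is the grip in N (left out, the last holds). Time passes only in rows, so rows that repeat a pose let the fingers close, or fill a call up. It gives the time, the measured TCP pose, the force, the opening and the grip force at its end, in the units of the state.
- get_state(): the state, without advancing time (a new reading comes with each control period).
- eyes.get_image(name): name is "side" or "top"; returns (picture, depth): 400x640x3 uint8, red, green, blue; 400x640 float32, m along the optical axis (not along the pixel's ray), 0 where there is no reading.
- eyes.camera_info(name): a dict with "fx", "fy", "cx", "cy" (pixels), "R" (3x3) and "t" (3): a world point X has camera coordinates R X + t. Camera axes: x right, y down, z forward; pixel columns grow to the right and rows downward; lengths in m; the calibration is good to about 2 mm. A picture is of the moment at which its call begins. camera_info takes no time and is no camera call.
- order.sign_off(): hands the job in; it is judged then, once.
The state is a dict: "clock": time; "qpos": joint angles; "qd": joint speeds; "effort": joint torques, N m; "position": TCP position; "ee_rot": TCP orientation; "contact_force": force on the tool from outside, world axes, zero at the start; "moment": the same for the moment, N m; "width": finger opening in m; "gripper_force": force on a finger pad.
Only numpy, scipy, OpenCV 4.12 (cv2) and the standard library are available. Lean on these libraries where they do the work, as an engineer would, in place of code of your own. Each camera call takes 0.05 s, during which the arm holds its last target. There are 200 camera calls.

## Working session

There is one attempt and no reset: what is moved stays moved. The work goes in short steps, Python scripts to look and compute and a tool call to move; the robot and the scene stay as the last step left them, time stands still between calls to the robot, and variables do not carry over. Pictures are saved under pics/ and viewed, at most 14 in all, crops included, and the job is handed in when it is done.

Besides the shell and the picture viewer there is one more tool, called after "Request:" in YAML: its name, and indented under it one key for each argument. drive_tool: Moves the arm, as the interface text tells. Its arguments: {"type":"object","properties":{"rows":{"type":"array","items":{"type":"array","items":{"type":"number"}}},"grip":{"type":"number"},"newtons":{"type":"number"}},"required":["rows"]}

```bash
mkdir -p pics
python3 - <<'E'
from rig import get_state, eyes
import cv2,numpy as np
for n in("side","top"):
    p,d=eyes.get_image(n); cv2.imwrite(f"pics/{n}0.png",p[...,::-1]); np.savez(f"pics/{n}0.npz",p=p,d=d)
    i=eyes.camera_info(n); print(n,{k:np.round(v,3).tolist() for k,v in i.items()})
    R,t=np.array(i["R"]),np.array(i["t"]); print(-R.T@t)
s=get_state(); print({k:np.round(v,4).tolist() for k,v in s.items()})
E
```

```text
side {'fx': 462.844, 'fy': 462.844, 'cx': 317.163, 'cy': 203.367, 'R': [[-0.772, -0.635, 0.022], [-0.389, 0.445, -0.807], [0.503, -0.631, -0.591]], 't': [0.428, 0.256, 0.648]}
[0.10449594 0.56678373 0.58011914]
top {'fx': 393.194, 'fy': 393.194, 'cx': 323.957, 'cy': 196.62, 'R': [[0.015, -0.999, 0.04], [-0.999, -0.016, -0.035], [0.035, -0.039, -0.999]], 't': [-0.018, 0.553, 0.753]}
[0.52598236 0.02048113 0.77216062]
{'clock': 0.1, 'qpos': [-1.334, 0.2765, 1.506, -0.0, 1.3607, -0.121], 'qd': [-0.0008, -0.0014, -0.0023, -0.0003, -0.0004, 0.0001], 'effort': [0.0009, -41.77, -24.6406, -0.0003, 0.0058, 0.0], 'position': [0.2013, -0.5381, 0.2525], 'ee_rot': [-0.0008, 0.984, 0.1779, -0.0001], 'contact_force': [-0.5344, 0.5096, -0.1777], 'moment': [-0.0074, 0.0377, 0.0454], 'gripper_force': 0.0, 'width': 0.0855}
```

View pics/top0.png

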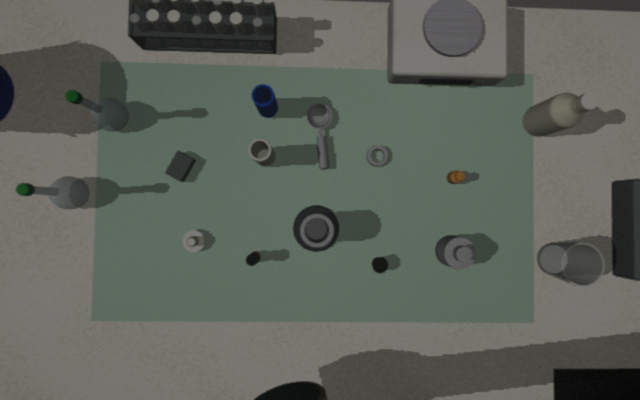

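View pics/side0.png

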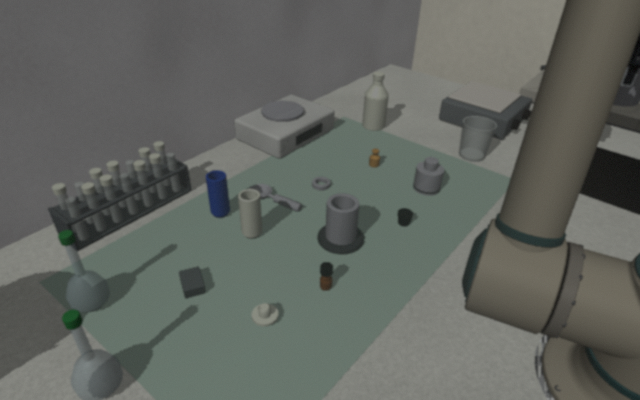

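The top view shows the liner at (260,150), the blue decoy at (264,100), the spoon at (322,140), the ring at (377,156) and the brass weight at (456,177). It also shows the jacket at (316,230), the cap at (457,252), the lid at (193,241), the vial at (253,258), the stopper at (380,265) and the box at (181,167). The side view agrees with this.

```bash
cat > h.py <<'E'
import numpy as np,cv2
from rig import get_state,eyes
def cloud(n,d):
    i=eyes.camera_info(n);v,u=np.mgrid[:400,:640]
    c=np.stack([(u-i["cx"])/i["fx"]*d,(v-i["cy"])/i["fy"]*d,d],-1)
    return (c-np.array(i["t"]))@np.array(i["R"])
def proj(n,X):
    i=eyes.camera_info(n);c=np.array(i["R"])@X+np.array(i["t"]);return c[0]/c[2]*i["fx"]+i["cx"],c[1]/c[2]*i["fy"]+i["cy"]
def plane(n,uv,z):
    i=eyes.camera_info(n);R=np.array(i["R"]);o=-R.T@np.array(i["t"])
    r=R.T@np.array([(uv[0]-i["cx"])/i["fx"],(uv[1]-i["cy"])/i["fy"],1]);return o+r*(z-o[2])/r[2]
def find(n,d,seed,z,win=35,tol=.006):
    """centre of the top face at height z near a seed pixel"""
    W=cloud(n,d);v,u=np.mgrid[:400,:640]
    m=(abs(W[...,2]-z)<tol)&(d>0)&(abs(u-seed[0])<win)&(abs(v-seed[1])<win)
    k,l,st,c=cv2.connectedComponentsWithStats(m.astype(np.uint8))
    if k<2:return None
    j=1+np.argmax(st[1:,4]);pts=np.argwhere(l==j)[:,::-1].astype(np.float32)
    h=cv2.convexHull(pts);M=cv2.moments(h);uv=(M["m10"]/M["m00"],M["m01"]/M["m00"])
    P=plane(n,uv,z);r=np.sqrt(M["m00"]/np.pi)
    return np.round(np.r_[P[:2],W[l==j][:,2].mean(),uv,st[j,4]],4)
E
python3 - <<'E'
from h import *
T=np.load("pics/top0.npz")["d"];S=np.load("pics/side0.npz")["d"]
ob=dict(liner=((260,150),(250,197),.094),ring=((377,156),(321,183),.012),jacket=((316,230),(342,203),.088),lidfl=((193,241),(265,315),.013),lidkn=((193,241),(265,310),.029),capboss=((463,252),(431,162),.074),captop=((457,252),(429,175),.054),
vial=((253,258),(326,267),.05),stopper=((380,265),(405,212),.028),weight=((456,177),(375,152),.042),box=((181,167),(192,280),.02),spoon=((322,140),(275,197),.006))
for k,(a,b,z) in ob.items(): print(k,find("top",T,a,z,30),find("side",S,b,z,30))
W=cloud("top",T);print([W[v,u].round(3) for u,v in((280,280),(400,100),(120,200))])
W=cloud("side",S);print([W[v,u].round(3) for u,v in((280,250),(350,160))])
E
python3 -c "
import cv2
a=cv2.imread('pics/top0.png')[80:290,150:500];b=cv2.resize(a,(800,480),interpolation=3);cv2.imwrite('pics/top0c.png',cv2.convertScaleAbs(b,alpha=1.7))"
```

```text
liner [6.299000e-01 1.069000e-01 9.300000e-02 2.590203e+02 1.492270e+02
 1.810000e+02] [6.253000e-01 1.116000e-01 9.190000e-02 2.489724e+02 1.961368e+02
 1.710000e+02]
ring [ 6.359000e-01 -1.111000e-01  1.100000e-02  3.765636e+02  1.550561e+02
  2.230000e+02] [ 6.317000e-01 -1.065000e-01  1.010000e-02  3.211131e+02  1.823710e+02
  1.420000e+02]
jacket [4.921000e-01 5.900000e-03 8.710000e-02 3.163099e+02 2.299538e+02
 4.520000e+02] [4.882000e-01 1.140000e-02 8.630000e-02 3.427616e+02 2.036300e+02
 3.580000e+02]
lidfl [4.651000e-01 2.382000e-01 1.250000e-02 1.930626e+02 2.406068e+02
 2.990000e+02] [4.621000e-01 2.414000e-01 1.250000e-02 2.647872e+02 3.148581e+02
 3.610000e+02]
lidkn [4.655000e-01 2.375000e-01 2.740000e-02 1.909578e+02 2.410759e+02
 9.100000e+01] [4.609000e-01 2.421000e-01 2.720000e-02 2.645590e+02 3.086085e+02
 1.050000e+02]
capboss [ 4.521000e-01 -2.581000e-01  7.330000e-02  4.628767e+02  2.538394e+02
  2.240000e+02] [ 4.488000e-01 -2.535000e-01  7.250000e-02  4.315448e+02  1.609029e+02
  1.020000e+02]
captop [ 4.520000e-01 -2.583000e-01  5.350000e-02  4.587319e+02  2
[... 451 characters left out ...]
.400000e+02]
weight [ 5.957000e-01 -2.635000e-01  4.120000e-02  4.592683e+02  1.756585e+02
  7.100000e+01] [ 5.917000e-01 -2.579000e-01  4.010000e-02  3.754490e+02  1.509932e+02
  3.200000e+01]
box [6.069000e-01 2.669000e-01 1.930000e-02 1.786485e+02 1.655794e+02
 4.980000e+02] [6.025000e-01 2.709000e-01 1.930000e-02 1.915392e+02 2.795291e+02
 4.980000e+02]
spoon [ 6.641000e-01 -4.400000e-03  2.000000e-03  3.220583e+02  1.400249e+02
  2.002000e+03] [ 6.762000e-01 -1.270000e-02  1.800000e-03  2.773421e+02  1.953352e+02
  1.736000e+03]
[array([0.39 , 0.073, 0.   ]), array([ 0.748, -0.159,  0.002]), array([ 0.54 ,  0.383, -0.001])]
[array([0.555, 0.108, 0.003]), array([ 0.653, -0.245, -0.001])]
```

View pics/top0c.png

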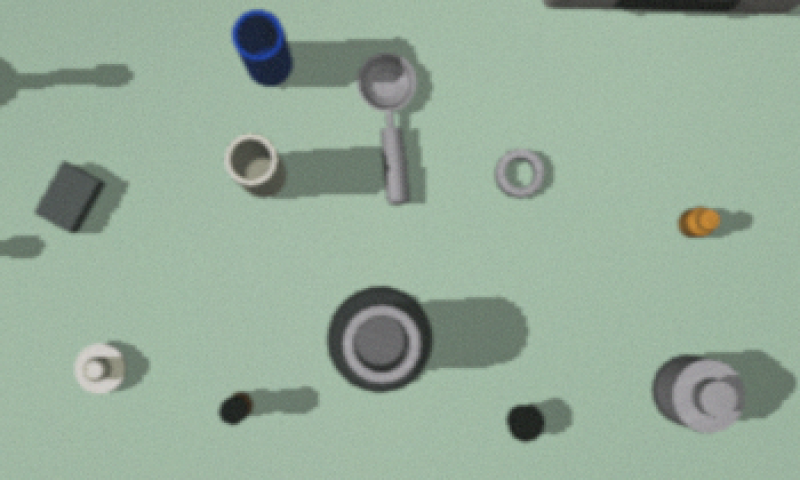

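The crop shows liner, ring, lid and cap all with free room on the ±y sides. The blue cup is about 75 mm beyond the liner in +x. The two cameras differ by about (4,-5) mm, constant across objects, so I take the mean.

```bash
cat > go.py <<'E'
import sys,numpy as np
from scipy.spatial.transform import Rotation as Ro
from rig import get_state,manip
def go(x,y,z,yaw=None):
    s=get_state();q=np.array(s["ee_rot"]);R=Ro.from_quat(q,scalar_first=True).as_matrix()
    d=R.T@(np.array([x,y,z])-s["position"])/.025
    cy=np.degrees(np.arctan2(R[1,0],R[0,0]));t=0 if yaw is None else (cy-yaw)/6
    print("t",round(s["clock"],2),"pos",np.round(s["position"],4),"yaw",cy.round(2),"tilt",np.degrees(np.arccos(-R[2,2])).round(2),"w",round(s["width"],4),"| units",d.round(3),"turn",round(t,3),"rows>=",np.ceil(np.linalg.norm(d)*25/41.7))
if __name__=="__main__": go(*map(float,sys.argv[1:]))
E
python3 go.py .6276 .1093 .20 0; python3 -c "
from rig import manip;print(manip.finger_overhang)"
```

```text
t 0.1 pos [ 0.2013 -0.5381  0.2525] yaw 20.5 tilt 0.1 w 0.0855 | units [ 25.043 -18.282   2.136] turn 3.417 rows>= 19.0
0.022
```

Request:
drive_tool:
  rows:
    - [0.6, -0.45, 0, 0]
    - [1.9, -1.4, 0, 0]
    - [3.2, -2.35, 0, 0]
    - [4.5, -3.3, 0, 0]
    - [5.8, -4.25, 0, 0]
    - [7.1, -5.2, 0, 0]
    - [8.4, -6.15, 0, 0]
    - [9.7, -7.1, 0, 0]
  grip: 85
  newtons: 40

```text
clock: 0.77
position: [0.3668, -0.2845, 0.2532]
ee_rot: [-0.0, 0.984, 0.178, 0.0]
contact_force: [0.6, 0.3, -0.4]
width: 0.0853
gripper_force: 0.0
```

Request:
drive_tool:
  rows:
    - [1.3, -0.95, 0, 0.2]
    - [2.6, -1.9, 0, 0.7]
    - [3.9, -2.85, 0, 1.2]
    - [5.2, -3.8, 0, 1.7]
    - [6.5, -4.75, 0, 2.2]
    - [7.8, -5.7, 0, 2.7]
    - [9.1, -6.65, 0, 3.2]
    - [10.4, -7.6, 0, 3.42]

```text
clock: 1.43
position: [0.5432, -0.0155, 0.2532]
ee_rot: [-0.0, 1.0, -0.001, -0.0]
contact_force: [-0.4, -1.2, 0.3]
width: 0.0849
gripper_force: 0.0
```

```bash
python3 go.py .6276 .1093 .18 0
```

```text
t 1.43 pos [ 0.5432 -0.0155  0.2532] yaw -0.11 tilt 0.04 w 0.0849 | units [ 3.368 -4.999  2.927] turn -0.018 rows>= 5.0
```

Request:
drive_tool:
  rows:
    - [0.7, -1.0, 0.3, 0]
    - [1.5, -2.2, 0.9, 0]
    - [2.3, -3.4, 1.5, 0]
    - [2.9, -4.3, 2.1, 0]
    - [3.25, -4.8, 2.6, 0]
    - [3.37, -5.0, 2.93, 0]
    - [3.37, -5.0, 2.93, 0]
    - [3.37, -5.0, 2.93, 0]

```text
clock: 2.1
position: [0.6266, 0.1057, 0.1796]
ee_rot: [0.001, 1.0, -0.0, -0.001]
contact_force: [-0.1, 0.0, 0.3]
width: 0.0851
gripper_force: 0.0
```

Request:
drive_tool:
  rows:
    - [0, 0, 0.5, 0]
    - [0, 0, 1.1, 0]
    - [0, 0, 1.7, 0]
    - [0, 0, 2.3, 0]
    - [0, 0, 2.8, 0]
    - [0, 0, 3.2, 0]
    - [0, 0, 3.4, 0]
    - [0, 0, 3.4, 0]

```text
clock: 2.77
position: [0.627, 0.1055, 0.0948]
ee_rot: [0.0, 1.0, -0.001, -0.001]
contact_force: [0.5, 0.7, -0.0]
width: 0.0851
gripper_force: 0.0
```

Request:
drive_tool:
  rows:
    - [0, 0, 0, 0]
    - [0, 0, 0, 0]
    - [0, 0, 0, 0]
    - [0, 0, 0, 0]
    - [0, 0, 0, 0]
    - [0, 0, 0, 0]
    - [0, 0, 0, 0]
    - [0, 0, 0, 0]
  grip: 34
  newtons: 30

```text
clock: 3.43
position: [0.6284, 0.1067, 0.096]
ee_rot: [-0.0, 1.0, -0.0, 0.001]
contact_force: [0.2, 0.7, 5.5]
width: 0.0384
gripper_force: 30.8
```

Run:
```python
from go import *
go(.6276,.1093,.094,0)
from h import *
p,d=eyes.get_image("side");cv2.imwrite("pics/s1.png",cv2.convertScaleAbs(cv2.resize(p[100:260,150:390,::-1],(720,480),interpolation=3),alpha=1.5))
```

```text
t 3.43 pos [0.6284 0.1067 0.096 ] yaw -0.01 tilt 0.12 w 0.0384 | units [-0.032 -0.104  0.08 ] turn -0.002 rows>= 1.0
```

View pics/s1.png

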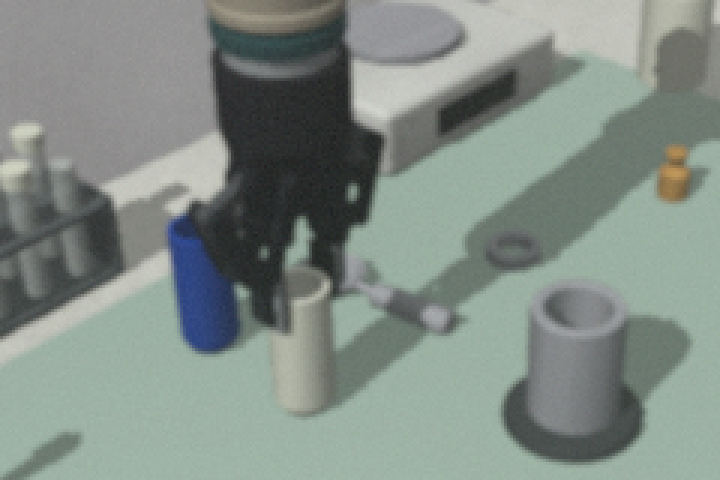

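The gripper holds the liner near its mouth. Pad and finger are visible at about (285,300) in the crop, the liner is upright, and the blue cup behind is untouched.

Request:
drive_tool:
  rows:
    - [0, 0, -0.3, 0]
    - [0, 0, -0.9, 0]
    - [0, 0, -1.7, 0]
    - [0, 0, -2.6, 0]
    - [0, 0, -3.5, 0]
    - [0, 0, -4.2, 0]
    - [0, 0, -4.6, 0]
    - [0, 0, -4.6, 0]
  newtons: 40

```text
clock: 4.15
position: [0.6287, 0.1066, 0.2124]
ee_rot: [-0.0, 1.0, -0.0, 0.002]
contact_force: [0.9, 0.3, -1.0]
width: 0.0381
gripper_force: 40.5
```

```bash
python3 go.py .490 .0087 .216 0
```

```text
t 4.15 pos [0.6287 0.1066 0.2124] yaw -0.02 tilt 0.24 w 0.0381 | units [-5.545  3.92  -0.168] turn -0.003 rows>= 5.0
```

Request:
drive_tool:
  rows:
    - [-0.5, 0.35, 0, 0]
    - [-1.4, 1.0, 0, 0]
    - [-2.4, 1.7, 0, 0]
    - [-3.4, 2.4, -0.1, 0]
    - [-4.4, 3.1, -0.15, 0]
    - [-5.1, 3.6, -0.15, 0]
    - [-5.5, 3.9, -0.15, 0]
    - [-5.5, 3.9, -0.15, 0]

```text
clock: 4.82
position: [0.4874, 0.0082, 0.2128]
ee_rot: [0.0, 1.0, -0.001, -0.002]
contact_force: [-0.0, -0.4, -0.6]
width: 0.0381
gripper_force: 40.5
```

Run:
```python
from go import *
go(.490,.0087,.13,0)
from h import *
p,d=eyes.get_image("side");np.savez("pics/s2.npz",p=p,d=d);cv2.imwrite("pics/s2.png",cv2.convertScaleAbs(cv2.resize(p[60:260,220:460,::-1],(720,600),interpolation=3),alpha=1.5))
```

```text
t 4.82 pos [0.4874 0.0082 0.2128] yaw -0.11 tilt 0.2 w 0.0381 | units [ 0.116 -0.02   3.312] turn -0.019 rows>= 2.0
```

View pics/s2.png

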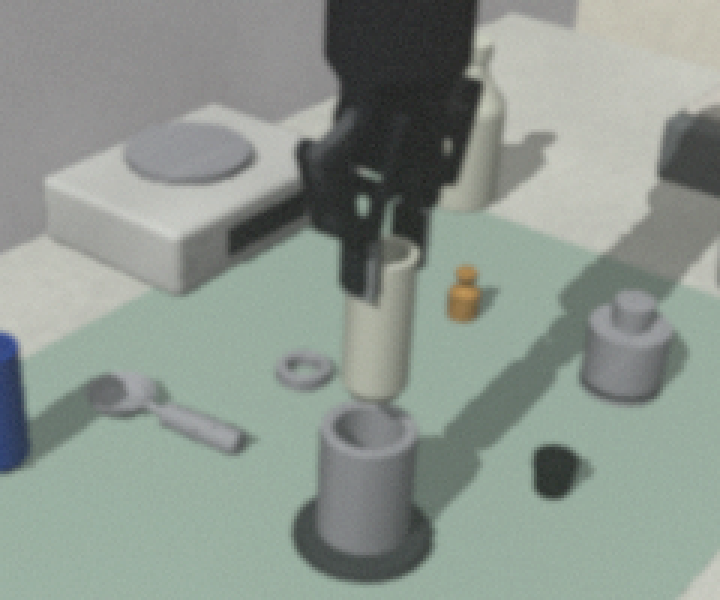

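The liner hangs upright above the jacket, its foot at about (375,395) and the jacket mouth at about (368,430) in the crop. I'll fit known-radius circles to the depth points of both.

```bash
cat >> h.py <<'E'
from scipy.optimize import least_squares
def cyl(n,d,c,r,z0,z1,pad=.012):
    """axis of an upright cylinder of known radius from the points on its visible side"""
    P=cloud(n,d)[d>0];c=np.array(c,float);i=eyes.camera_info(n);o=-np.array(i["R"]).T@i["t"]
    P=P[(P[:,2]>z0)&(P[:,2]<z1)&(np.hypot(*(P[:,:2]-c).T)<r+pad)];v=(o[:2]-c)/np.linalg.norm(o[:2]-c)
    P=P[((P[:,:2]-c)@v)>.2*r]
    s=least_squares(lambda q:np.hypot(P[:,0]-q[0],P[:,1]-q[1])-r,c,loss="soft_l1",f_scale=.001)
    return s.x.round(4),len(P),np.std(s.fun).round(4)
E
python3 - <<'E'
from h import *
d=np.load("pics/s2.npz")["d"];c=(.486,.011)
print("jacket",cyl("side",d,c,.030,.03,.08),find("side",d,(342,203),.088,30))
for a,b in((.13,.15),(.15,.17),(.17,.185)):print("liner",a,cyl("side",d,c,.020,a,b))
W=cloud("side",d);m=np.hypot(W[...,0]-.486,W[...,1]-.011)<.035
print([ (z,int((m&(abs(W[...,2]-z)<.0025)).sum())) for z in np.arange(.085,.23,.005).round(3)])
E
```

```text
jacket (array([0.4918, 0.006 ]), 615, np.float64(0.001)) [4.878000e-01 1.190000e-02 8.630000e-02 3.428245e+02 2.038415e+02
 3.370000e+02]
liner 0.13 (array([0.489 , 0.0087]), 205, np.float64(0.001))
liner 0.15 (array([0.489 , 0.0086]), 216, np.float64(0.001))
liner 0.17 (array([0.4891, 0.0085]), 167, np.float64(0.0011))
[(np.float64(0.085), 216), (np.float64(0.09), 105), (np.float64(0.095), 0), (np.float64(0.1), 0), (np.float64(0.105), 0), (np.float64(0.11), 0), (np.float64(0.115), 2), (np.float64(0.12), 21), (np.float64(0.125), 33), (np.float64(0.13), 53), (np.float64(0.135), 56), (np.float64(0.14), 58), (np.float64(0.145), 55), (np.float64(0.15), 57), (np.float64(0.155), 54), (np.float64(0.16), 54), (np.float64(0.165), 63), (np.float64(0.17), 55), (np.float64(0.175), 63), (np.float64(0.18), 55), (np.float64(0.185), 61), (np.float64(0.19), 44), (np.float64(0.195), 61), (np.float64(0.2), 91), (np.float64(0.205), 105), (np.float64(0.21), 132), (np.float64(0.215), 74), (np.float64(0.22), 74), (np.float64(0.225), 80), (np.float64(0.23), 60)]
```

Request:
drive_tool:
  rows:
    - [0.12, 0.1, 0, 0]
    - [0.12, 0.1, 0.2, 0]
    - [0.12, 0.1, 0.5, 0]
    - [0.12, 0.1, 0.8, 0]
    - [0.12, 0.1, 1.1, 0]
    - [0.12, 0.1, 1.4, 0]
    - [0.12, 0.1, 1.65, 0]
    - [0.12, 0.1, 1.65, 0]

```text
clock: 5.53
position: [0.494, 0.006, 0.1761]
ee_rot: [0.001, 1.0, 0.0, 0.002]
contact_force: [-6.0, -1.3, 23.1]
width: 0.0381
gripper_force: 42.7
```

Run:
```python
from go import *
go(.4903,.0057,.115,0)
from h import *
p,d=eyes.get_image("side")
print("jacket",cyl("side",d,(.492,.006),.030,.03,.08),"liner",cyl("side",d,(.492,.006),.020,.1,.14))
```

```text
t 5.53 pos [0.494  0.006  0.1761] yaw 0.02 tilt 0.22 w 0.0381 | units [-0.157  0.007  2.443] turn 0.003 rows>= 2.0
jacket (array([0.4918, 0.0059]), 679, np.float64(0.0009)) liner (array([0.495, 0.007]), 412, np.float64(0.001))
```

Request:
drive_tool:
  rows:
    - [0, 0, -0.2, 0]
    - [-0.07, 0.02, -0.2, 0]
    - [-0.14, 0.03, -0.2, 0]
    - [-0.14, 0.03, -0.1, 0]
    - [-0.14, 0.03, 0.1, 0]
    - [-0.14, 0.03, 0.3, 0]
    - [-0.14, 0.03, 0.5, 0]
    - [-0.14, 0.03, 0.5, 0]

```text
clock: 6.25
position: [0.4897, 0.0052, 0.1587]
ee_rot: [0.001, 1.0, -0.0, -0.0]
contact_force: [1.8, -3.6, -4.5]
width: 0.0381
gripper_force: 40.5
```

Run:
```python
from go import *
go(.4905,.0053,.115,0)
from h import *
p,d=eyes.get_image("side")
print("jacket",cyl("side",d,(.492,.006),.030,.03,.08),"liner",cyl("side",d,(.492,.006),.020,.1,.135))
```

```text
t 6.25 pos [0.4897 0.0052 0.1587] yaw -0.01 tilt 0.08 w 0.0381 | units [ 0.032 -0.007  1.747] turn -0.001 rows>= 2.0
jacket (array([0.4919, 0.0059]), 683, np.float64(0.0009)) liner (array([0.4915, 0.0059]), 353, np.float64(0.001))
```

Request:
drive_tool:
  rows:
    - [0.02, 0, 0.3, 0]
    - [0.02, 0, 0.6, 0]
    - [0.02, 0, 0.9, 0]
    - [0.02, 0, 1.2, 0]
    - [0.02, 0, 1.4, 0]
    - [0.02, 0, 1.6, 0]
    - [0.02, 0, 1.7, 0]
    - [0.02, 0, 1.7, 0]

```text
clock: 6.97
position: [0.4901, 0.0053, 0.1166]
ee_rot: [0.001, 1.0, 0.0, -0.0]
contact_force: [1.0, -4.6, -2.8]
width: 0.0379
gripper_force: 40.7
```

Request:
drive_tool:
  rows:
    - [0, 0, 0, 0]
    - [0, 0, 0, 0]
    - [0, 0, 0, 0]
    - [0, 0, 0, 0]
    - [0, 0, 0, 0]
    - [0, 0, 0, 0]
    - [0, 0, 0, 0]
    - [0, 0, 0, 0]
  grip: 75

```text
clock: 7.63
position: [0.4901, 0.0059, 0.1176]
ee_rot: [-0.0, 1.0, -0.0, 0.0]
contact_force: [0.7, 0.8, -0.9]
width: 0.0748
gripper_force: 0.0
```

Request:
drive_tool:
  rows:
    - [0, 0, -0.3, 0]
    - [0, 0, -1, 0]
    - [0, 0, -2, 0]
    - [0, 0, -3, 0]
    - [0, 0, -4, 0]
    - [0, 0, -4.6, 0]
    - [0, 0, -4.6, 0]
    - [0, 0, -4.6, 0]

```text
clock: 8.3
position: [0.4905, 0.0058, 0.2335]
ee_rot: [0.0, 1.0, -0.0, 0.001]
contact_force: [-0.5, -0.8, -0.6]
width: 0.0748
gripper_force: 0.0
```

Run:
```python
from go import *
go(.4652,.2378,.21,0)
from h import *
p,d=eyes.get_image("side")
print(find("side",d,(342,190),.110,30), cyl("side",d,(.492,.006),.020,.092,.106))
W=cloud("side",d);m=np.hypot(W[...,0]-.492,W[...,1]-.006)<.021;z=W[...,2][m];print(np.histogram(z,np.arange(.08,.13,.004)))
```

```text
t 8.3 pos [0.4905 0.0058 0.2335] yaw -0.02 tilt 0.14 w 0.0748 | units [-1.016 -9.28   0.935] turn -0.003 rows>= 6.0
[4.882000e-01 1.130000e-02 1.078000e-01 3.434942e+02 1.936102e+02
 1.700000e+02] (array([0.492 , 0.0059]), 134, np.float64(0.0009))
(array([ 1, 33, 52, 45, 67, 63, 70, 89,  0,  0,  0,  0]), array([0.08 , 0.084, 0.088, 0.092, 0.096, 0.1  , 0.104, 0.108, 0.112,
       0.116, 0.12 , 0.124, 0.128]))
```

Request:
drive_tool:
  rows:
    - [-0.1, -0.7, 0, 0]
    - [-0.25, -2.1, 0, 0]
    - [-0.4, -3.6, 0, 0]
    - [-0.6, -5.1, 0, 0]
    - [-0.8, -6.6, 0.3, 0]
    - [-0.9, -7.9, 1, 0]
    - [-1.0, -8.9, 2, 0]
    - [-1.01, -9.28, 3, 0]
  grip: 50

```text
clock: 9.02
position: [0.4636, 0.241, 0.1557]
ee_rot: [-0.001, 1.0, 0.001, -0.001]
contact_force: [-0.7, -0.3, 0.1]
width: 0.0499
gripper_force: 0.0
```

```bash
python3 go.py .4652 .2379 .037 0
```

```text
t 9.02 pos [0.4636 0.241  0.1557] yaw 0.14 tilt 0.1 w 0.0499 | units [0.068 0.132 4.747] turn 0.023 rows>= 3.0
```

Request:
drive_tool:
  rows:
    - [0, 0, 0.6, 0]
    - [0, 0, 1.4, 0]
    - [0, 0, 2.3, 0]
    - [0, 0, 3.2, 0]
    - [0, 0, 3.9, 0]
    - [0, 0, 4.4, 0]
    - [0, 0, 4.5, 0]
    - [0, 0, 4.5, 0]

```text
clock: 9.68
position: [0.4632, 0.2372, 0.0431]
ee_rot: [0.001, 1.0, -0.0, -0.002]
contact_force: [-0.2, -0.3, 0.1]
width: 0.0501
gripper_force: 0.0
```

```bash
python3 go.py .4652 .2379 .037 0
```

```text
t 9.68 pos [0.4632 0.2372 0.0431] yaw -0.02 tilt 0.28 w 0.0501 | units [ 0.08  -0.027  0.243] turn -0.004 rows>= 1.0
```

Request:
drive_tool:
  rows:
    - [0.06, 0, 0.1, 0]
    - [0.06, 0, 0.2, 0]
    - [0.06, 0, 0.22, 0]
    - [0.06, 0, 0.22, 0]
    - [0.06, 0, 0.22, 0]
    - [0.06, 0, 0.22, 0]
    - [0.06, 0, 0.22, 0]
    - [0.06, 0, 0.22, 0]

```text
clock: 10.35
position: [0.4665, 0.2379, 0.0397]
ee_rot: [-0.0, 1.0, -0.0, 0.0]
contact_force: [-0.0, 0.3, 0.6]
width: 0.05
gripper_force: 0.0
```

Request:
drive_tool:
  rows:
    - [0, 0, 0, 0]
    - [0, 0, 0, 0]
    - [0, 0, 0, 0]
    - [0, 0, 0, 0]
    - [0, 0, 0, 0]
    - [0, 0, 0, 0]
    - [0, 0, 0, 0]
    - [0, 0, 0, 0]
  grip: 12
  newtons: 40

```text
clock: 11.02
position: [0.4665, 0.2379, 0.0397]
ee_rot: [0.0, 1.0, -0.0, 0.0]
contact_force: [-0.5, -0.5, 3.2]
width: 0.0179
gripper_force: 39.1
```

Request:
drive_tool:
  rows:
    - [0, 0, -0.2, 0]
    - [0, 0, -0.6, 0]
    - [0, 0, -1.2, 0]
    - [0, 0, -2.0, 0]
    - [0, 0, -3.0, 0]
    - [0, 0, -4.0, 0]
    - [0, 0, -5.0, 0]
    - [0, 0, -5.2, 0]

```text
clock: 11.68
position: [0.4688, 0.2388, 0.1743]
ee_rot: [-0.001, 1.0, -0.0, 0.004]
contact_force: [0.3, 0.9, 0.1]
width: 0.0174
gripper_force: 39.1
```

Run:
```python
from go import *
go(.492,.0059,.20,0)
from h import *
p,d=eyes.get_image("side");cv2.imwrite("pics/s3.png",cv2.convertScaleAbs(cv2.resize(p[150:330,190:430,::-1],(720,540),interpolation=3),alpha=1.5))
```

```text
t 11.68 pos [0.4688 0.2388 0.1743] yaw -0.01 tilt 0.49 w 0.0174 | units [ 0.94   9.312 -1.048] turn -0.002 rows>= 6.0
```

View pics/s3.png

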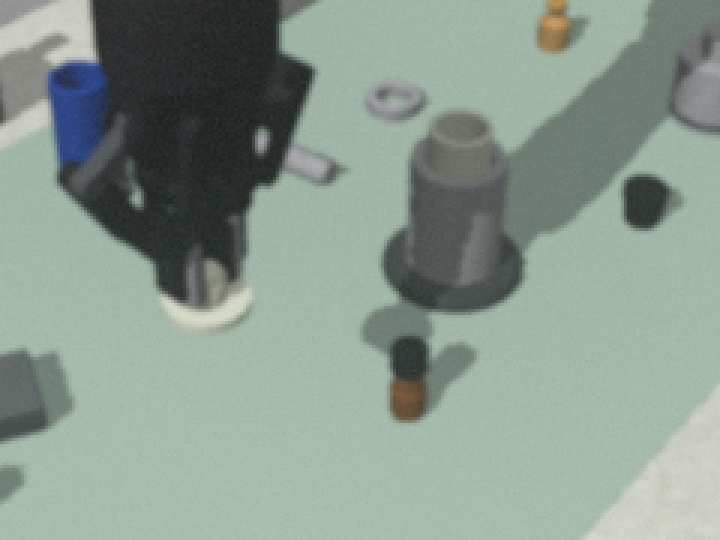

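The lid is held level in the fingers at crop (207,300). The liner stands in the jacket at (462,140), and the vial at (408,380) is well clear of the path.

Request:
drive_tool:
  rows:
    - [0.1, 0.4, -0.6, 0]
    - [0.25, 1.5, -1.1, 0]
    - [0.4, 3.0, -1.2, 0]
    - [0.6, 4.5, -1.2, 0]
    - [0.8, 6.0, -1.2, 0]
    - [0.95, 7.5, -1.2, 0]
    - [1.07, 8.7, -1.2, 0]
    - [1.07, 9.28, -1.2, 0]

```text
clock: 12.4
position: [0.4928, 0.0024, 0.1983]
ee_rot: [0.001, 1.0, -0.001, -0.001]
contact_force: [-0.0, 0.1, -0.6]
width: 0.0177
gripper_force: 39.2
```

Request:
drive_tool:
  rows:
    - [0, 0, 0, 0]
    - [0, 0, 0.2, 0]
    - [0, 0, 0.5, 0]
    - [0, 0, 0.8, 0]
    - [0, 0, 0.9, 0]
    - [0, 0, 0.9, 0]
    - [0, 0, 0.9, 0]
    - [0, 0, 0.9, 0]

```text
clock: 13.07
position: [0.4933, 0.0063, 0.1771]
ee_rot: [0.0, 1.0, 0.0, 0.0]
contact_force: [-0.4, 0.2, 0.0]
width: 0.0176
gripper_force: 39.2
```

Run:
```python
from go import *
go(.493,.0059,.1417,0)
from h import *
p,d=eyes.get_image("side");W=cloud("side",d)
print("lid",cyl("side",d,(.492,.006),.021,.141,.1465),cyl("side",d,(.492,.006),.021,.137,.149),"liner",cyl("side",d,(.492,.006),.020,.092,.107))
m=np.hypot(W[...,0]-.492,W[...,1]-.006)<.024;print(np.histogram(W[...,2][m],np.arange(.10,.18,.004))[0])
cv2.imwrite("pics/s4.png",cv2.convertScaleAbs(cv2.resize(p[110:260,260:420,::-1],(640,600),interpolation=3),alpha=1.6))
```

```text
t 13.07 pos [0.4933 0.0063 0.1771] yaw 0.04 tilt 0.02 w 0.0176 | units [-0.011  0.017  1.418] turn 0.006 rows>= 1.0
lid (array([0.492, 0.006]), 11, np.float64(0.0008)) (array([0.4919, 0.0062]), 52, np.float64(0.0033)) liner (array([0.4918, 0.0058]), 154, np.float64(0.0008))
[ 63  85  88   0   0   0   0   0   0   5   0  29 144  18  28  40  52  32
  40]
```

View pics/s4.png

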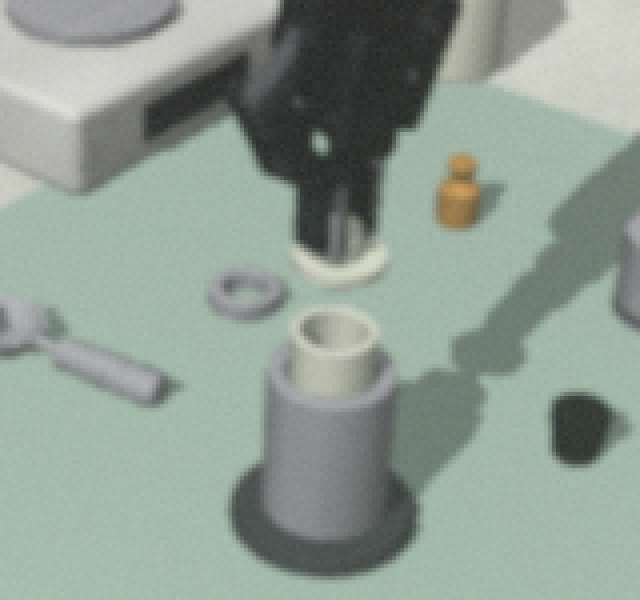

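The lid at crop (340,258) hangs level and lined up over the liner mouth at (337,328). The fits agree to under 1 mm, so I lower it.

Request:
drive_tool:
  rows:
    - [0, 0, 0.2, 0]
    - [0, 0, 0.4, 0]
    - [0, 0, 0.6, 0]
    - [0, 0, 0.8, 0]
    - [0, 0, 1.0, 0]
    - [0, 0, 1.2, 0]
    - [0, 0, 1.35, 0]
    - [0, 0, 1.4, 0]

```text
clock: 13.78
position: [0.4931, 0.0056, 0.1417]
ee_rot: [0.0, 1.0, -0.0, -0.0]
contact_force: [-0.5, -0.7, 6.3]
width: 0.0173
gripper_force: 39.8
```

Request:
drive_tool:
  rows:
    - [0, 0, 0, 0]
    - [0, 0, 0, 0]
    - [0, 0, 0, 0]
    - [0, 0, 0, 0]
    - [0, 0, 0, 0]
    - [0, 0, 0, 0]
    - [0, 0, 0, 0]
    - [0, 0, 0, 0]

```text
clock: 14.45
position: [0.4931, 0.0059, 0.142]
ee_rot: [0.0, 1.0, -0.0, 0.0]
contact_force: [-0.4, 0.1, 0.2]
width: 0.0175
gripper_force: 39.2
```

Release and retreat.

Request:
drive_tool:
  rows:
    - [0, 0, 0, 0]
    - [0, 0, 0, 0]
    - [0, 0, 0, 0]
    - [0, 0, 0, 0]
    - [0, 0, 0, 0]
    - [0, 0, 0, 0]
    - [0, 0, 0, 0]
    - [0, 0, 0, 0]
  grip: 50

```text
clock: 15.12
position: [0.4931, 0.0059, 0.142]
ee_rot: [0.0, 1.0, -0.0, -0.0]
contact_force: [-0.8, -0.4, -0.2]
width: 0.0502
gripper_force: 0.0
```

Request:
drive_tool:
  rows:
    - [0, 0, -0.3, 0]
    - [0, 0, -0.8, 0]
    - [0, 0, -1.5, 0]
    - [0, 0, -2.3, 0]
    - [0, 0, -3, 0]
    - [0, 0, -3.2, 0]
    - [0, 0, -3.2, 0]
    - [0, 0, -3.2, 0]

```text
clock: 15.78
position: [0.4928, 0.0059, 0.2218]
ee_rot: [0.0, 1.0, -0.0, -0.0]
contact_force: [0.3, 0.3, -0.6]
width: 0.0499
gripper_force: 0.0
```

Run:
```python
from go import *
go(.6359,-.1112,.12,0)
from h import *
p,d=eyes.get_image("side");W=cloud("side",d)
print("lid",cyl("side",d,(.492,.006),.021,.108,.1145),"knob",cyl("side",d,(.492,.006),.010,.117,.127,.006))
m=np.hypot(W[...,0]-.492,W[...,1]-.006)<.024;print(np.histogram(W[...,2][m],np.arange(.08,.16,.004)))
cv2.imwrite("pics/s5.png",cv2.convertScaleAbs(cv2.resize(p[110:260,260:420,::-1],(640,600),interpolation=3),alpha=1.6))
```

```text
t 15.78 pos [0.4928 0.0059 0.2218] yaw -0.02 tilt 0.01 w 0.0499 | units [5.727 4.682 4.072] turn -0.003 rows>= 6.0
lid (array([0.4927, 0.0053]), 92, np.float64(0.0037)) knob (array([0.4914, 0.0065]), 53, np.float64(0.0012))
(array([  4,  62,  46,  44,  31,  42,  41,  25, 177,  21,  23,  32,  41,
         1,   0,   0,   0,   0,   0]), array([0.08 , 0.084, 0.088, 0.092, 0.096, 0.1  , 0.104, 0.108, 0.112,
       0.116, 0.12 , 0.124, 0.128, 0.132, 0.136, 0.14 , 0.144, 0.148,
       0.152, 0.156]))
```

View pics/s5.png

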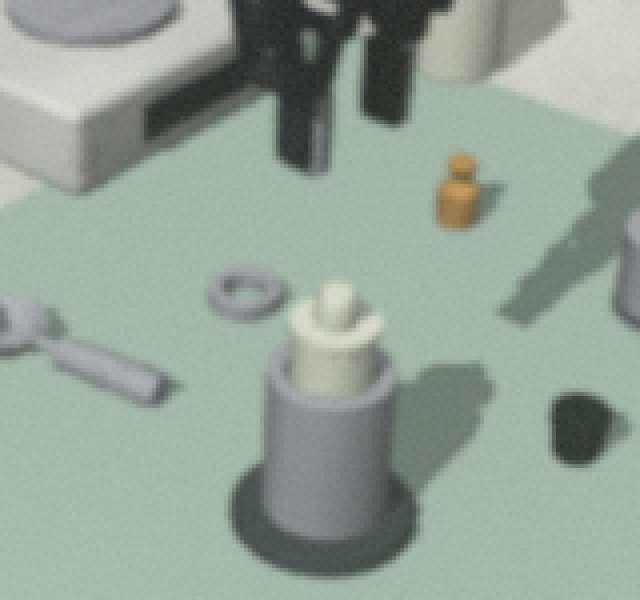

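The lid sits level on the liner at crop (337,320), with the knob at z about 0.130. The ring is next.

Request:
drive_tool:
  rows:
    - [0.5, 0.4, 0, 0]
    - [1.5, 1.2, 0, 0]
    - [2.6, 2.1, 0.2, 0]
    - [3.7, 3.0, 0.6, 0]
    - [4.7, 3.8, 1.4, 0]
    - [5.4, 4.4, 2.4, 0]
    - [5.73, 4.68, 3.4, 0]
    - [5.73, 4.68, 4.0, 0]
  grip: 70

```text
clock: 16.5
position: [0.6376, -0.114, 0.1171]
ee_rot: [0.0, 1.0, -0.001, -0.002]
contact_force: [0.3, 0.7, 0.5]
width: 0.07
gripper_force: 0.0
```

Request:
drive_tool:
  rows:
    - [0, 0, 0.4, 0]
    - [0, 0, 1.0, 0]
    - [0, 0, 1.8, 0]
    - [0, 0, 2.5, 0]
    - [0, 0, 3.0, 0]
    - [0, 0, 3.3, 0]
    - [0, 0, 3.3, 0]
    - [0, 0, 3.3, 0]

```text
clock: 17.17
position: [0.6364, -0.1113, 0.0394]
ee_rot: [0.0, 1.0, -0.0, -0.0]
contact_force: [0.0, -0.1, 0.8]
width: 0.07
gripper_force: 0.0
```

```bash
python3 go.py .6359 -.1112 .026 0
```

```text
t 17.17 pos [ 0.6364 -0.1113  0.0394] yaw -0.01 tilt 0.02 w 0.07 | units [-0.022 -0.004  0.535] turn -0.001 rows>= 1.0
```

Request:
drive_tool:
  rows:
    - [0, 0, 0.15, 0]
    - [0, 0, 0.3, 0]
    - [0, 0, 0.45, 0]
    - [0, 0, 0.52, 0]
    - [0, 0, 0.52, 0]
    - [0, 0, 0.52, 0]
    - [0, 0, 0.52, 0]
    - [0, 0, 0.52, 0]

```text
clock: 17.83
position: [0.6365, -0.1112, 0.0268]
ee_rot: [0.0, 1.0, -0.0, 0.0]
contact_force: [0.0, -1.2, -0.2]
width: 0.0696
gripper_force: 0.0
```

Request:
drive_tool:
  rows:
    - [0, 0, 0, 0]
    - [0, 0, 0, 0]
    - [0, 0, 0, 0]
    - [0, 0, 0, 0]
    - [0, 0, 0, 0]
    - [0, 0, 0, 0]
    - [0, 0, 0, 0]
    - [0, 0, 0, 0]
  grip: 34
  newtons: 40

```text
clock: 18.5
position: [0.6365, -0.1113, 0.0272]
ee_rot: [0.0, 1.0, -0.0, 0.0]
contact_force: [-0.5, -0.0, 5.6]
width: 0.0393
gripper_force: 40.0
```

Request:
drive_tool:
  rows:
    - [0, 0, -0.1, 0]
    - [0, 0, -0.3, 0]
    - [0, 0, -0.7, 0]
    - [0, 0, -1.3, 0]
    - [0, 0, -2.1, 0]
    - [0, 0, -3.1, 0]
    - [0, 0, -4.4, 0]
    - [0, 0, -5.8, 0]

```text
clock: 19.17
position: [0.6354, -0.1109, 0.1723]
ee_rot: [-0.0, 1.0, -0.0, -0.001]
contact_force: [1.2, -0.8, -1.4]
width: 0.0393
gripper_force: 40.4
```

```bash
python3 go.py .4924 .0059 .21 0
```

```text
t 19.17 pos [ 0.6354 -0.1109  0.1723] yaw -0.02 tilt 0.14 w 0.0393 | units [-5.726 -4.67  -1.493] turn -0.003 rows>= 5.0
```

Request:
drive_tool:
  rows:
    - [-0.5, -0.4, -0.6, 0]
    - [-1.4, -1.15, -0.9, 0]
    - [-2.5, -2.0, -0.9, 0]
    - [-3.6, -2.9, -0.9, 0]
    - [-4.6, -3.75, -0.9, 0]
    - [-5.4, -4.4, -0.9, 0]
    - [-5.76, -4.69, -0.9, 0]
    - [-5.76, -4.69, -0.9, 0]

```text
clock: 19.83
position: [0.4902, 0.0075, 0.1947]
ee_rot: [-0.0, 1.0, 0.001, -0.0]
contact_force: [0.1, -0.1, -0.7]
width: 0.0394
gripper_force: 40.4
```

Request:
drive_tool:
  rows:
    - [0, 0, 0, 0]
    - [0, 0, 0.1, 0]
    - [0, 0, 0.2, 0]
    - [0, 0, 0.2, 0]
    - [0, 0, 0.2, 0]
    - [0, 0, 0.2, 0]
    - [0, 0, 0.2, 0]
    - [0, 0, 0.2, 0]

```text
clock: 20.5
position: [0.4925, 0.0059, 0.189]
ee_rot: [0.0, 1.0, -0.0, -0.0]
contact_force: [-0.3, -0.4, -1.5]
width: 0.0393
gripper_force: 40.4
```

Run:
```python
from go import *
go(.4926,.0059,.1422,0)
from h import *
p,d=eyes.get_image("side");W=cloud("side",d)
cv2.imwrite("pics/s6.png",cv2.convertScaleAbs(cv2.resize(p[110:260,260:420,::-1],(640,600),interpolation=3),alpha=1.6))
m=np.hypot(W[...,0]-.492,W[...,1]-.006)<.024;print(np.histogram(W[...,2][m],np.arange(.12,.19,.004))[0])
for a,b in((.163,.172),(.16,.175)):print(cyl("side",d,(.492,.006),.021,a,b,.006))
```

```text
t 20.5 pos [0.4925 0.0059 0.189 ] yaw -0.04 tilt 0.01 w 0.0393 | units [2.000e-03 1.000e-03 1.871e+00] turn -0.006 rows>= 2.0
[ 19  24  48   1   0   0   0   0   0   0  27  50  55 105  22  21  25]
(array([0.493 , 0.0071]), 79, np.float64(0.0016))
(array([0.4935, 0.0072]), 131, np.float64(0.0021))
```

View pics/s6.png

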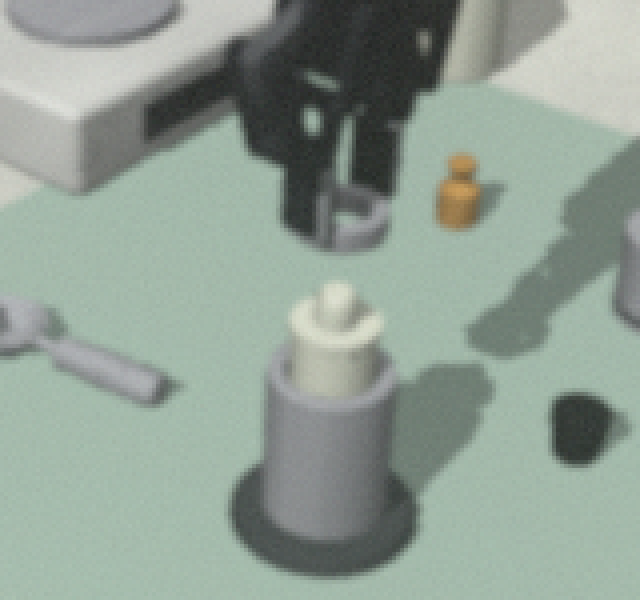

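The ring is held level at crop (345,215), above the knob at (337,295). I lower it.

Request:
drive_tool:
  rows:
    - [0, 0, 0.2, 0]
    - [0, 0, 0.45, 0]
    - [0, 0, 0.7, 0]
    - [0, 0, 0.95, 0]
    - [0, 0, 1.2, 0]
    - [0, 0, 1.45, 0]
    - [0, 0, 1.7, 0]
    - [0, 0, 1.83, 0]

```text
clock: 21.22
position: [0.4919, 0.0061, 0.1421]
ee_rot: [-0.0, 1.0, -0.0, -0.001]
contact_force: [0.4, 0.3, 3.7]
width: 0.0391
gripper_force: 41.1
```

Request:
drive_tool:
  rows:
    - [0, 0, 0, 0]
    - [0, 0, 0, 0]
    - [0, 0, 0, 0]
    - [0, 0, 0, 0]
    - [0, 0, 0, 0]
    - [0, 0, 0, 0]
    - [0, 0, 0, 0]
    - [0, 0, 0, 0]

```text
clock: 21.88
position: [0.4924, 0.0061, 0.1434]
ee_rot: [0.0, 1.0, -0.0, 0.0]
contact_force: [-0.2, -0.9, -1.0]
width: 0.0394
gripper_force: 40.4
```

Request:
drive_tool:
  rows:
    - [0, 0, 0, 0]
    - [0, 0, 0, 0]
    - [0, 0, 0, 0]
    - [0, 0, 0, 0]
    - [0, 0, 0, 0]
    - [0, 0, 0, 0]
    - [0, 0, 0, 0]
    - [0, 0, 0, 0]
  grip: 65

```text
clock: 22.55
position: [0.4924, 0.0061, 0.1433]
ee_rot: [0.0, 1.0, -0.0, 0.0]
contact_force: [0.3, 0.7, -0.2]
width: 0.065
gripper_force: 0.0
```

Request:
drive_tool:
  rows:
    - [0, 0, -0.3, 0]
    - [0, 0, -0.8, 0]
    - [0, 0, -1.5, 0]
    - [0, 0, -2.3, 0]
    - [0, 0, -3, 0]
    - [0, 0, -3.2, 0]
    - [0, 0, -3.2, 0]
    - [0, 0, -3.2, 0]

```text
clock: 23.22
position: [0.4921, 0.0061, 0.2231]
ee_rot: [0.0, 1.0, -0.0, -0.0]
contact_force: [-0.2, -0.5, -1.3]
width: 0.0647
gripper_force: 0.0
```

Run:
```python
from go import *
go(.4521,-.2582,.15,0)
from h import *
p,d=eyes.get_image("side");W=cloud("side",d)
print("ring",cyl("side",d,(.492,.006),.021,.116,.126,.006),"liner",cyl("side",d,(.492,.006),.020,.092,.107),"cap",cyl("side",d,(.452,-.258),.030,.005,.048))
m=np.hypot(W[...,0]-.492,W[...,1]-.006)<.024;print(np.histogram(W[...,2][m],np.arange(.08,.16,.004)))
cv2.imwrite("pics/s7.png",cv2.convertScaleAbs(cv2.resize(p[110:260,260:460,::-1],(800,600),interpolation=3),alpha=1.6))
```

```text
t 23.22 pos [0.4921 0.0061 0.2231] yaw -0.02 tilt 0.01 w 0.0647 | units [-1.596 10.574  2.924] turn -0.003 rows>= 7.0
ring (array([0.4925, 0.0057]), 135, np.float64(0.0036)) liner (array([0.492 , 0.0061]), 156, np.float64(0.0009)) cap (array([ 0.4516, -0.2601]), 452, np.float64(0.0013))
(array([  4,  54,  45,  41,  43,  38,  40,  27,  51,  44,  59, 192,  48,
         1,   0,   0,   0,   0,   0]), array([0.08 , 0.084, 0.088, 0.092, 0.096, 0.1  , 0.104, 0.108, 0.112,
       0.116, 0.12 , 0.124, 0.128, 0.132, 0.136, 0.14 , 0.144, 0.148,
       0.152, 0.156]))
```

View pics/s7.png

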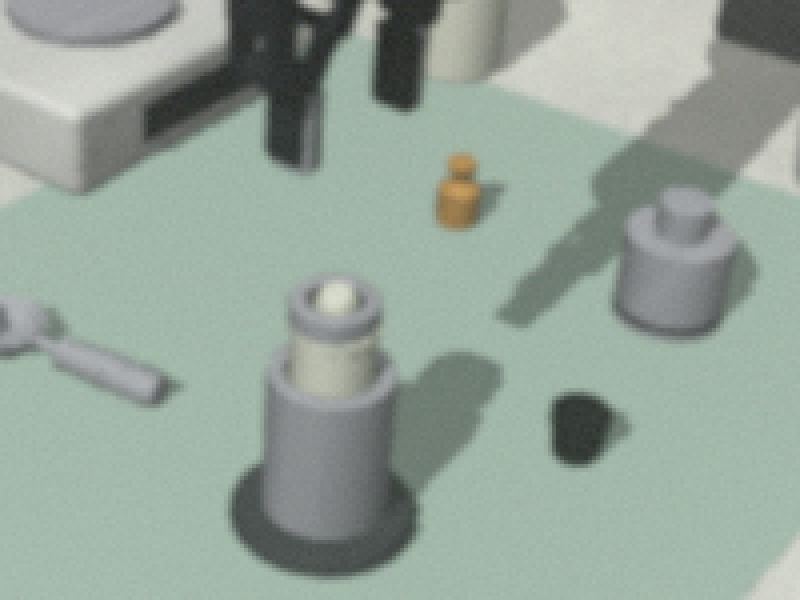

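The ring lies flat around the knob at crop (337,305). The cap at (678,260) is next.

Request:
drive_tool:
  rows:
    - [-0.1, 0.6, 0, 0]
    - [-0.3, 2.0, 0, 0]
    - [-0.5, 3.5, 0, 0]
    - [-0.75, 5.0, 0, 0]
    - [-1.0, 6.5, 0, 0]
    - [-1.2, 8.0, 0, 0]
    - [-1.4, 9.5, 0.4, 0]
    - [-1.6, 10.58, 1.2, 0]

```text
clock: 23.93
position: [0.4527, -0.2622, 0.1938]
ee_rot: [0.002, 1.0, -0.001, 0.001]
contact_force: [0.9, 0.9, 0.0]
width: 0.0653
gripper_force: 0.0
```

Request:
drive_tool:
  rows:
    - [0, 0, 0.4, 0]
    - [0, 0, 1.0, 0]
    - [0, 0, 1.8, 0]
    - [0, 0, 2.6, 0]
    - [0, 0, 3.2, 0]
    - [0, 0, 3.6, 0]
    - [0, 0, 3.6, 0]
    - [0, 0, 3.6, 0]

```text
clock: 24.6
position: [0.4519, -0.2577, 0.1026]
ee_rot: [-0.001, 1.0, -0.0, -0.001]
contact_force: [0.4, 0.3, -0.1]
width: 0.0651
gripper_force: 0.0
```

```bash
python3 go.py .452 -.2585 .080 0
```

```text
t 24.6 pos [ 0.4519 -0.2577  0.1026] yaw -0.01 tilt 0.12 w 0.0651 | units [0.005 0.032 0.902] turn -0.001 rows>= 1.0
```

Request:
drive_tool:
  rows:
    - [0, 0, 0.2, 0]
    - [0, 0, 0.4, 0]
    - [0, 0, 0.6, 0]
    - [0, 0, 0.8, 0]
    - [0, 0, 0.88, 0]
    - [0, 0, 0.88, 0]
    - [0, 0, 0.88, 0]
    - [0, 0, 0.88, 0]

```text
clock: 25.27
position: [0.4524, -0.2585, 0.0815]
ee_rot: [0.0, 1.0, -0.0, 0.0]
contact_force: [0.6, -0.3, 0.3]
width: 0.0648
gripper_force: 0.0
```

Request:
drive_tool:
  rows:
    - [0, 0, 0, 0]
    - [0, 0, 0, 0]
    - [0, 0, 0, 0]
    - [0, 0, 0, 0]
    - [0, 0, 0, 0]
    - [0, 0, 0, 0]
    - [0, 0, 0, 0]
    - [0, 0, 0, 0]
  grip: 20
  newtons: 70

```text
clock: 25.93
position: [0.4527, -0.259, 0.0819]
ee_rot: [0.001, 1.0, -0.0, 0.001]
contact_force: [-0.6, -1.8, 6.1]
width: 0.0271
gripper_force: 68.8
```

Request:
drive_tool:
  rows:
    - [0, 0, -0.1, 0]
    - [0, 0, -0.4, 0]
    - [0, 0, -0.9, 0]
    - [0, 0, -1.7, 0]
    - [0, 0, -2.6, 0]
    - [0, 0, -3.6, 0]
    - [0, 0, -4.6, 0]
    - [0, 0, -5.4, 0]

```text
clock: 26.6
position: [0.452, -0.2577, 0.2177]
ee_rot: [-0.0, 1.0, -0.0, -0.0]
contact_force: [0.4, -0.4, -3.2]
width: 0.0273
gripper_force: 69.4
```

```bash
python3 go.py .492 .0059 .235 0
```

```text
t 26.6 pos [ 0.452  -0.2577  0.2177] yaw -0.02 tilt 0.05 w 0.0273 | units [  1.597 -10.545  -0.685] turn -0.003 rows>= 7.0
```

Request:
drive_tool:
  rows:
    - [0.05, -0.4, -0.6, 0]
    - [0.2, -1.5, -0.8, 0]
    - [0.4, -3.0, -0.8, 0]
    - [0.65, -4.5, -0.8, 0]
    - [0.9, -6.0, -0.8, 0]
    - [1.1, -7.5, -0.8, 0]
    - [1.3, -8.7, -0.8, 0]
    - [1.5, -9.5, -0.8, 0]

```text
clock: 27.27
position: [0.4884, -0.0172, 0.2358]
ee_rot: [-0.001, 1.0, 0.001, -0.001]
contact_force: [0.6, -0.5, -2.5]
width: 0.0271
gripper_force: 69.7
```

Request:
drive_tool:
  rows:
    - [0.06, -0.5, 0, 0]
    - [0.1, -0.9, 0, 0]
    - [0.1, -1.08, 0, 0]
    - [0.1, -1.08, 0, 0]
    - [0.1, -1.08, 0, 0]
    - [0.1, -1.08, 0, 0]
    - [0.1, -1.08, 0, 0]
    - [0.1, -1.08, 0, 0]

```text
clock: 27.93
position: [0.4923, 0.0054, 0.2363]
ee_rot: [0.0, 1.0, -0.001, -0.0]
contact_force: [0.0, 0.3, -4.1]
width: 0.0274
gripper_force: 69.7
```

Run:
```python
from go import *
go(.492,.0059,.1695,0)
from h import *
p,d=eyes.get_image("side");W=cloud("side",d)
cv2.imwrite("pics/s8.png",cv2.convertScaleAbs(cv2.resize(p[80:260,240:440,::-1],(660,594),interpolation=3),alpha=1.6))
print("cap",cyl("side",d,(.492,.006),.030,.160,.185),cyl("side",d,(.492,.006),.030,.18,.20),"jacket",cyl("side",d,(.492,.006),.030,.03,.08))
```

```text
t 27.93 pos [0.4923 0.0054 0.2363] yaw -0.09 tilt 0.02 w 0.0274 | units [-0.013 -0.022  2.671] turn -0.015 rows>= 2.0
cap (array([0.4916, 0.0048]), 432, np.float64(0.001)) (array([0.4915, 0.0051]), 354, np.float64(0.0011)) jacket (array([0.4919, 0.0059]), 662, np.float64(0.001))
```

View pics/s8.png

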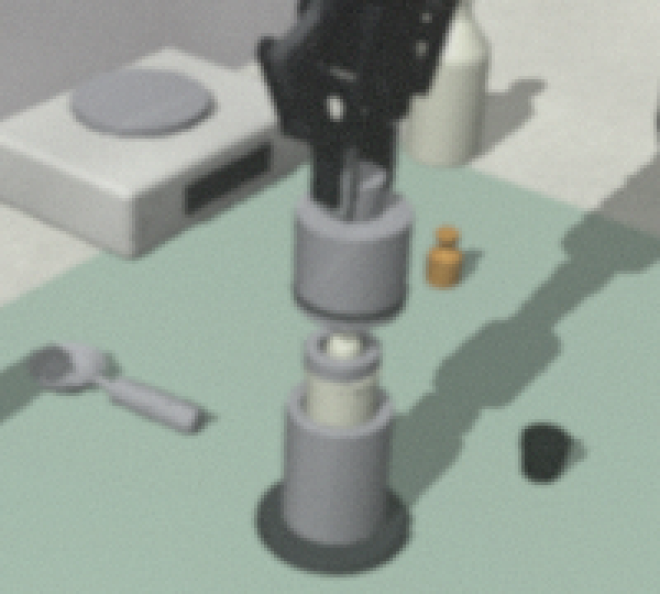

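The cap hangs level at crop (352,255) over the stack, with the ring and knob at (343,350). The fits agree within 1 mm.

Request:
drive_tool:
  rows:
    - [0.01, -0.03, 0.3, 0]
    - [0.01, -0.03, 0.7, 0]
    - [0.01, -0.03, 1.1, 0]
    - [0.01, -0.03, 1.5, 0]
    - [0.01, -0.03, 1.8, 0]
    - [0.01, -0.03, 2.1, 0]
    - [0.01, -0.03, 2.35, 0]
    - [0.01, -0.03, 2.5, 0]

```text
clock: 28.65
position: [0.4922, 0.0069, 0.1727]
ee_rot: [-0.0, 1.0, -0.0, -0.001]
contact_force: [-0.3, 0.7, -3.0]
width: 0.0271
gripper_force: 69.7
```

Request:
drive_tool:
  rows:
    - [0, 0, 0.03, 0]
    - [0, 0, 0.06, 0]
    - [0, 0, 0.09, 0]
    - [0, 0, 0.12, 0]
    - [0, 0, 0.12, 0]
    - [0, 0, 0.12, 0]
    - [0, 0, 0.12, 0]
    - [0, 0, 0.12, 0]

```text
clock: 29.32
position: [0.4927, 0.0068, 0.171]
ee_rot: [0.0, 1.0, -0.0, 0.0]
contact_force: [0.0, 0.4, -3.1]
width: 0.0269
gripper_force: 69.7
```

Request:
drive_tool:
  rows:
    - [0, 0, 0.02, 0]
    - [0, -0.0, 0.04, 0]
    - [0, 0, 0.05, 0]
    - [0, 0, 0.06, 0]
    - [0, 0, 0.06, 0]
    - [0, 0, 0.06, 0]
    - [0, 0, 0.06, 0]
    - [0, 0, 0.06, 0]

```text
clock: 29.98
position: [0.4929, 0.0068, 0.1698]
ee_rot: [0.0, 1.0, -0.0, 0.001]
contact_force: [-0.9, -1.3, 5.5]
width: 0.0275
gripper_force: 70.5
```

Request:
drive_tool:
  rows:
    - [0, 0, 0, 0]
    - [0, 0, 0, 0]
    - [0, 0, 0, 0]
    - [0, 0, 0, 0]
    - [0, 0, 0, 0]
    - [0, 0, 0, 0]
    - [0, 0, 0, 0]
    - [0, 0, 0, 0]
  grip: 60

```text
clock: 30.65
position: [0.4926, 0.0068, 0.1692]
ee_rot: [0.0, 1.0, -0.0, -0.0]
contact_force: [0.6, -0.1, 0.1]
width: 0.0604
gripper_force: 0.0
```

Request:
drive_tool:
  rows:
    - [0, 0, -0.3, 0]
    - [0, 0, -0.8, 0]
    - [0, 0, -1.5, 0]
    - [0, 0, -2.3, 0]
    - [0, 0, -3, 0]
    - [0, 0, -3.2, 0]
    - [0, 0, -3.2, 0]
    - [0, 0, -3.2, 0]

```text
clock: 31.32
position: [0.4923, 0.0069, 0.2491]
ee_rot: [0.0, 1.0, -0.0, -0.0]
contact_force: [-0.5, -0.4, -0.3]
width: 0.0598
gripper_force: 0.0
```

Run:
```python
from h import *
p,d=eyes.get_image("side");W=cloud("side",d)
cv2.imwrite("pics/s9.png",cv2.convertScaleAbs(cv2.resize(p[80:260,240:440,::-1],(660,594),interpolation=3),alpha=1.6))
print("cap",cyl("side",d,(.492,.006),.030,.092,.112),cyl("side",d,(.492,.006),.030,.118,.138),"jacket",cyl("side",d,(.492,.006),.030,.03,.08))
m=np.hypot(W[...,0]-.492,W[...,1]-.006)<.034
z=W[...,2][m];print(np.histogram(z,np.arange(.12,.18,.004))); print("top",np.median(z[(z>.136)&(z<.146)]), "boss",np.median(z[(z>.159)&(z<.166)]))
```

```text
cap (array([0.492 , 0.0058]), 295, np.float64(0.001)) (array([0.492 , 0.0057]), 307, np.float64(0.0009)) jacket (array([0.4919, 0.0058]), 674, np.float64(0.001))
(array([ 62,  68,  56,  64,  75, 316,  35,  33,  35,  35, 128,   0,   0,
         0]), array([0.12 , 0.124, 0.128, 0.132, 0.136, 0.14 , 0.144, 0.148, 0.152,
       0.156, 0.16 , 0.164, 0.168, 0.172, 0.176]))
top 0.14132082010560892 boss 0.16138792538559987
```

View pics/s9.png

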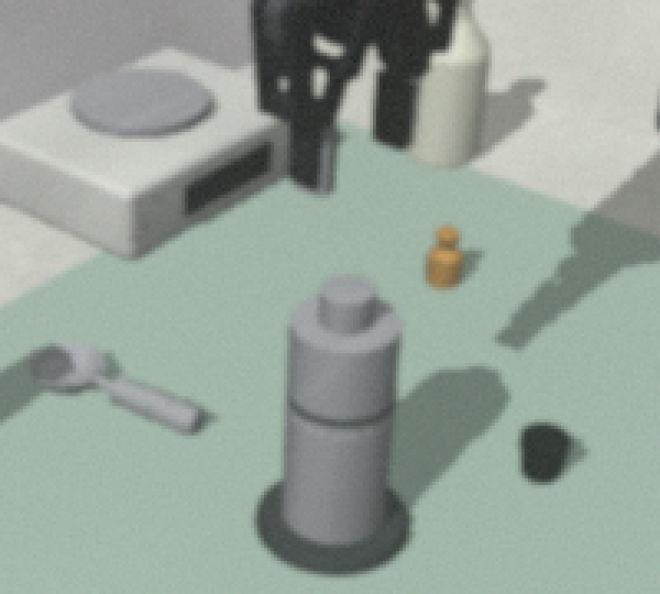

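The cap sits level and coaxial on the jacket rim: the seam is at crop (340,415), the top at z 0.141 and the boss at z 0.161. The gripper is well clear, so I hand in.

```bash
python3 -c "
from rig import order;print(order.sign_off())"
```

```text
the job is handed in; nothing more can be done
None
```

I assembled the vessel in the required order (liner, lid, ring, cap), with the cap measuring level and centred on the jacket rim and the gripper clear, and handed it in at about 31 s; the judge's verdict was not shown.

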